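Knock the stop dog down and seat the neck saddle under the fret press

TASK

Set the fret press up for a neck. Take the mallet from its sloping cradle and knock the brass stop dog in the press board down flush, with brisk blows of the mallet's face that land square on it; then slide the neck saddle, by hand or with the mallet, along between the steel guides over the dog until it drops fully home in its pocket under the brass caul. Finish with the mallet back in its cradle as you found it, and leave the other tools on the bench where they lie.

Things in the scene. Friction and masses are not known exactly. Their poses are not given: they have to be found in the camera images.
- mallet: soft-face mallet, 0.32 to 0.40 kg: round head 36 mm in diameter, 90 mm long (dark steel middle, white nylon faces), brown wooden handle with a blue end. Origin in the middle of the head, z along the head axis (faces at z = -45 and +45 mm, slightly domed), handle to -x, ending 154 mm from the origin. It starts in the cradle, handle sloping up to -x at 40 degrees, so z leans 40 degrees from vertical
- mallet_face (a point): middle of the mallet's lower face (mallet z = -45 mm), the one to strike with
- mallet_grip (a point): a good place to grip the mallet: on the handle's centre line, 65 mm from the head axis. The handle is 20 mm wide (along the mallet's y) and 24 mm deep (along its z). Balance point about 13 mm from the head axis, towards the handle
- cradle: fixed plywood mallet cradle, base 185 x 80 mm, origin on the bench under the head; x points level from handle to head. A sloping cup holds the foot of the head (3.5 mm of play to either side, 4 mm towards the handle; the head leans on its far wall, which reaches 37 mm up the head); a notch 28 mm wide carries the handle 135 mm from the head, which is free between. Lift it out along the head axis
- cradle_seat (a point): where the mallet's origin rests in the cradle, 60 mm above the bench
- press: fixed cast-iron lever fret press on a dark board 180 mm (x) by 470 mm (y: -275 to +195), top 18 mm above the bench. Origin on the bench under the pocket's centre. Iron column at y = +120 to +180 mm; its head, 50 mm wide, reaches over the pocket to y = -20 mm, caul 118 mm above the bench. Two steel guides along y at x = +-51.5 to +-60.5 mm, 10 mm high on the board, y = -270 to +55 mm
- lever_end (a point): free end of the press's raised lever (black grip, 32 mm thick, y = -275 mm of the press, 410 mm above the bench). The lever lies over x = 0 of the board, 22 mm wide; its underside is about 285 mm above the bench over the pocket, 320 mm over the dog, 360 mm over y = -200 mm
- pocket (a point): centre of the floor of the saddle's pocket: a recess between the guides, 96 mm long in y (y = -48 to +48 mm of the press), 5 mm deep, floor 13 mm above the bench
- dog (a joint): how far the stop dog is pressed down, m: 0 = 40 mm proud of the board, 0.040 = flush, 0.043 = bottom stop. Brass, 24 mm in diameter, slides vertically at x = 0, y = -100 mm of the press, between saddle and pocket. A spring clip grips it in its hole: about 9 N moves it and it stays where it is left
- dog_top (a point): centre of the dog's top face
- saddle: loose neck saddle, 0.2 to 0.4 kg: brown wooden block 100 mm (x) by 90 mm (y), 40 mm high, with a cork-lined trough 60 mm wide along x; origin in the centre of its underside. It starts on the board between the guides (1.5 mm of play each side), on the -y side of the dog, 30 to 60 mm from it, its axes along those of the press, and has to go to +y; home, its origin lies within 3 mm of point pocket
- fret_file: bystander: steel fret file with wooden handle, 220 mm long, lying on the bench
- fret_rocker: bystander: brass fret rocker with red handle, 90 x 56 mm, 15 mm high, lying on the bench
- sanding_block: bystander: black ebony sanding block 140 x 50 x 26 mm
- nut_blank: bystander: white bone nut blank 64 x 10 x 12 mm
Mind the look-alikes: they are no part of the job. Of the things that look like the cradle, the middle-sized one is meant.

How it is judged:
By the outcome, as a careful person would: the job done as asked, in the order asked, and still so for the second after the job is handed in, with the robot touching nothing.
It also fails if it takes over 58 s, if anything falls off the work surface, if the arm or the gripper's body presses on something with over 40 N, if the wrist force passes 120 N, or if a joint passes its speed limit or range.

ROBOT

A 6-joint arm with a two-finger parallel gripper is mounted at the origin on the work surface. World frame = base frame: x ahead of the robot, y to its left, z up, the work surface at z = 0. Lengths are in m, angles in rad, forces in N, time in s.
With the tool pointing down it reaches from about 0.3 to 0.85 m from the base axis. Payload 5.4 kg.
Tool frame: the origin (TCP) lies between the finger pads; the fingertips stand 19 mm ahead of it and the grasp point (between the pads) is the TCP; z points along the fingers, y is the line along which they close (so a half turn about z gives the same grasp; the last joint's range is limited). The gripper opens to 85 mm and grips with 20 to 120 N. Pads are 22 mm wide; open, the fingers measure 114 mm over their backs; the gripper's body (76 mm by 85 mm) begins 54 mm behind the grasp point. The pads swing forward as they close: fully open they stand 13 mm farther back than shut.
Start: joints at [-1.45, 0.158, 1.597, -0, 1.386, -0.21], TCP at [0.187, -0.544, 0.25] pointing down, gripper open.
Joint ranges: [-2.91, 2.91], [-0.94, 2.29], [0.18, 2.7], [-1.29, 4.43], [0.17, 2.64], [-3, 3]. Speed limits (rad/s): [2.57, 2.57, 3.14, 3.14, 3.14, 3.14].

INTERFACE

Orientations are given as a rotation vector (axis times angle).
In Python, from bench import r, kinematics, readout, eyes, ticket gives the robot as it stands. Calls block until the motion is done:
- r.move_ptp(position, orientation): joint-space move of the TCP to a pose.
- r.move_straight(position, rate=0.15, orientation=None, threshold=None): straight line of the TCP; orientation=None keeps the orientation; rate is the mean speed in m/s. With threshold (N) it stops when the force on the tool has changed by that much, and returns True; else False.
- r.move_joints(angles): joint-space move.
- r.open_jaws() and r.clamp(grasp_force=None): open the fingers fully, or close them until they stop; grasp_force is the grip in N (None keeps the last).
- r.hold(seconds).
- kinematics.ik(position, orientation): joint angles nearest the present ones, or None.
- readout.read_state(): the state.
- eyes.capture(name): name is "scene" or "side" or "wrist"; returns a dict with "frame" (384x512x3 uint8, red, green, blue), "z_map" (384x512 float32, m along the optical axis (not along the pixel's ray), 0 where there is no reading), "camera_matrix" (3x3 intrinsics, pixels), "camera_from_world" (4x4, takes a point from world to camera coordinates). Camera axes: x right, y down, z forward; pixel columns grow to the right and rows downward; lengths in m; the calibration is good to about 2 mm. A picture is of the moment at which its call begins.
A pose or a line that the arm cannot do raises r.PlanningError and nothing moves.
- ticket.job_done(): hands the job in; it is judged then, once.
The state is a dict: "time_s": time; "q": joint angles; "qvel": joint speeds; "tau": joint torques, N m; "position": TCP position; "ee_rot": TCP orientation; "force": force on the tool from outside, world axes, zero at the start; "torque": the same for the moment, N m; "opening": opening from 0.0 (shut) to 1.0 (fully open); "finger_force": force on a finger pad.
Only numpy, scipy, OpenCV 4.12 (cv2) and the standard library are available. Lean on these libraries where they do the work, as an engineer would, in place of code of your own. Each camera call takes 0.05 s, during which the arm holds its last target. There are 200 camera calls.

## Working session

There is one attempt and no reset: what is moved stays moved. The work goes in short steps, each a Python script; the robot and the scene stay as the last script left them, time stands still between calls to the robot, and variables do not carry over. Pictures are saved under pics/ and viewed, at most 10 in all, crops included, and the job is handed in when it is done.

```bash
ls; mkdir -p pics; python3 - <<'E'
from bench import r,eyes,readout
import cv2,numpy as np
for n in ("scene","side"):
    c=eyes.capture(n); np.savez(n+".npz",**{k:v for k,v in c.items()})
    cv2.imwrite(f"pics/{n}0.png",cv2.resize(c["frame"][:,:,::-1],(768,576)))
    print(n,c["camera_matrix"].tolist(),np.linalg.inv(c["camera_from_world"]).round(3).tolist())
s=readout.read_state();print(s)
E
```

```text
pics
scene [[368.4641422448555, 0.0, 252.9330650391868], [0.0, 368.4641422448555, 195.32006384706727], [0.0, 0.0, 1.0]] [[0.631, 0.487, -0.604, 1.282], [0.776, -0.396, 0.492, -0.71], [0.001, -0.779, -0.627, 1.036], [0.0, 0.0, 0.0, 1.0]]
side [[363.2851038258787, 0.0, 257.587833962948], [0.0, 363.2851038258787, 190.83124838130385], [0.0, 0.0, 1.0]] [[-0.907, -0.313, 0.283, 0.196], [-0.422, 0.669, -0.612, 0.628], [0.003, -0.674, -0.738, 1.069], [0.0, 0.0, 0.0, 1.0]]
{'time_s': 0.1, 'q': array([-1.45006674e+00,  1.58977455e-01,  1.59813728e+00,  1.89993659e-06,
        1.38617275e+00, -2.10090733e-01]), 'qvel': array([-0.00017806, -0.00128328, -0.0052844 ,  0.00240622,  0.00133415,
       -0.0026645 ]), 'tau': array([-4.76943551e-04, -3.96992612e+01, -3.32336640e+01, -2.38074563e-04,
        4.24306476e-03, -2.92608399e-05]), 'position': array([ 0.1866933 , -0.54330555,  0.24940462]), 'ee_rot': array([-3.09704290e+00, -5.17005609e-01, -1.21774883e-04]), 'force': array([-0.67934108,  0.02230878, -0.65643235]), 'torque': array([0.01913758, 0.03031537, 0.06970564]), 'finger_force': 0.0, 'opening': 0.9983652047916988}
```

View pics/scene0.png

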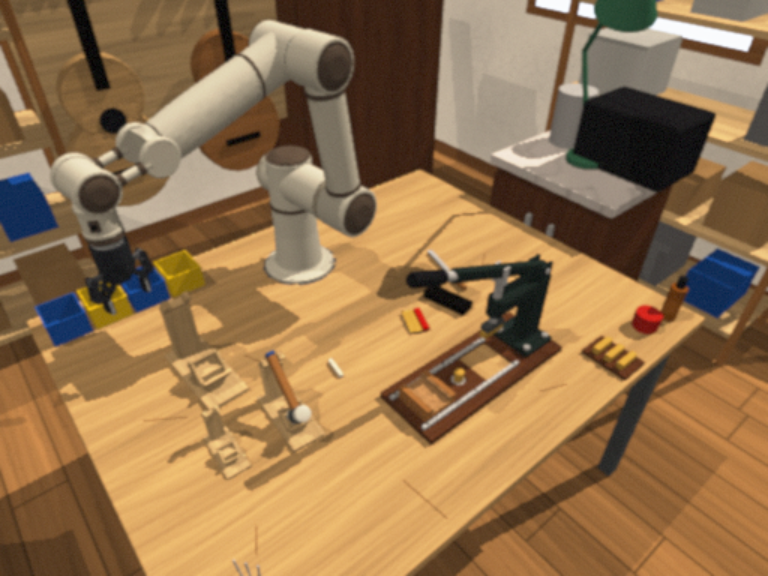

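View pics/side0.png

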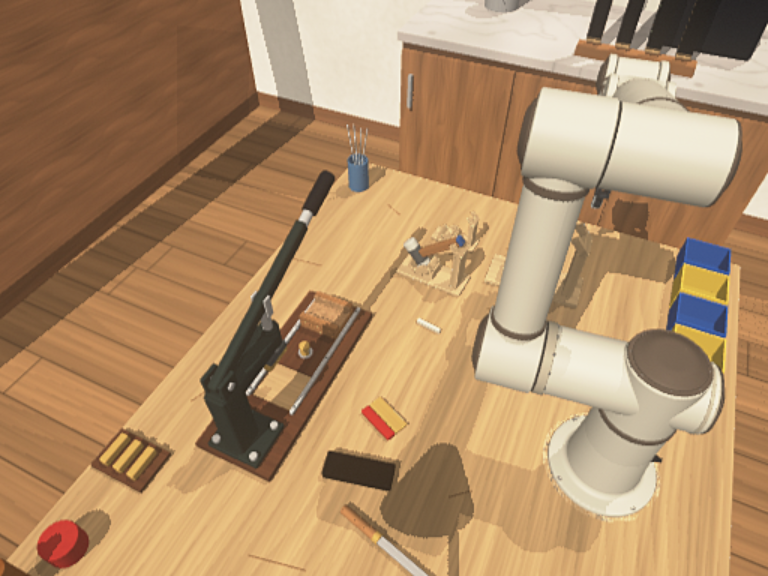

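Scene picture: three cradle-like items at (208,372) largest, (292,415) holding the mallet, (228,455) smallest. The mallet one is middle-sized, so it fits. The mallet head is at (300,414) and its blue end at (270,355). The dog is at (458,377), the saddle at (425,397), and the press column at (530,320). Next: an enlarged crop to confirm, and point clouds.

```bash
cat > h.py <<'E'
import numpy as np,cv2
from scipy.spatial.transform import Rotation as R
def cloud(c):
    z=c["z_map"];K=c["camera_matrix"];v,u=np.mgrid[:z.shape[0],:z.shape[1]]
    p=np.stack([(u-K[0,2])/K[0,0]*z,(v-K[1,2])/K[1,1]*z,z],-1)
    T=np.linalg.inv(c["camera_from_world"]);w=p@T[:3,:3].T+T[:3,3];w[z<=0]=np.nan;return w
E
python3 - <<'E'
from h import *
s=dict(np.load("scene.npz"));d=dict(np.load("side.npz"))
a=cv2.resize(s["frame"][225:320,105:225],(600,475),interpolation=cv2.INTER_CUBIC)
cv2.imwrite("pics/crop1.png",a[:,:,::-1])
ws,wd=cloud(s),cloud(d)
for n,(u,v) in dict(head=(199,276),blue=(180,237),dog=(306,249),big=(138,247),mid=(194,277),small=(152,303)).items(): print(n,ws[v,u].round(3))
for n,(u,v) in dict(dog=(203,231),head=(274,163),blue=(306,160)).items(): print("side",n,wd[v,u].round(3))
# board: dark reddish, height ~18mm
for n,c,w in(("scene",s,ws),("side",d,wd)):
    f=c["frame"].astype(int);z=w[...,2]
    m=(abs(z-.018)<.006)&(f[...,0]<130)&(f[...,0]-f[...,2]>20)
    m=cv2.morphologyEx(m.astype(np.uint8),cv2.MORPH_CLOSE,np.ones((5,5)))
    k,l,st,_=cv2.connectedComponentsWithStats(m)
    i=1+np.argmax(st[1:,4]);q=w[l==i];q=q[np.isfinite(q[:,0])&(abs(q[:,2]-.018)<.008)]
    rc=cv2.minAreaRect((q[:,:2]*1000).astype(np.float32));print(n,st[i],rc,cv2.boxPoints(rc).round().tolist(),np.median(q[:,2]))
    # mallet
    hsv=cv2.cvtColor(c["frame"],cv2.COLOR_RGB2HSV)
    box=(w[...,0]>.3)&(w[...,0]<.75)&(w[...,1]<-.1)&(w[...,1]>-.6)
    for nm,mm in(("blue",(hsv[...,0]>100)&(hsv[...,0]<130)&(hsv[...,1]>90)&box&(z>.1)&(z<.22)),("white",(hsv[...,1]<40)&(hsv[...,2]>170)&box&(z>.05)&(z<.14))):
        q=w[mm];print(nm,len(q),q.mean(0).round(4) if len(q) else "",q.min(0),q.max(0)) if len(q) else print(nm,0)
E
```

```text
head [ 0.586 -0.366  0.095]
blue [ 0.46  -0.352  0.164]
dog [0.693 0.018 0.049]
big [ 0.3   -0.449  0.048]
mid [ 0.564 -0.373  0.074]
small [ 0.531 -0.516  0.024]
side dog [0.678 0.033 0.05 ]
side head [ 0.575 -0.344  0.092]
side blue [ 0.447 -0.334  0.166]
scene [ 254  221  120   74 2425] ((686.333740234375, 81.69355773925781), (179.35218811035156, 471.5856628417969), 0.1443839818239212) [[596.0, 317.0], [597.0, -154.0], [777.0, -154.0], [775.0, 318.0]] 0.018045256932909703
blue 5 [ 0.4552 -0.351   0.1667] [ 0.45397389 -0.35592986  0.16479194] [ 0.45685126 -0.34545267  0.16880639]
white 2 [ 0.58   -0.3501  0.0993] [ 0.57775167 -0.35228568  0.09726205] [ 0.58224749 -0.34796938  0.10130221]
side [ 131  195  117  125 2764] ((683.5301513671875, 85.7659912109375), (178.925537109375, 471.27532958984375), 0.16185244917869568) [[593.0, 321.0], [595.0, -150.0], [774.0, -150.0], [772.0, 322.0]] 0.017945994111338015
blue 23 [ 0.447  -0.3413  0.1592] [ 0.43939182 -0.35349106  0.14742038] [ 0.45566595 -0.33390812  0.16926707]
white 20 [ 0.577  -0.3459  0.0948] [ 0.56143736 -0.35447986  0.08297678] [ 0.58958856 -0.3383854   0.10359864]
```

View pics/crop1.png

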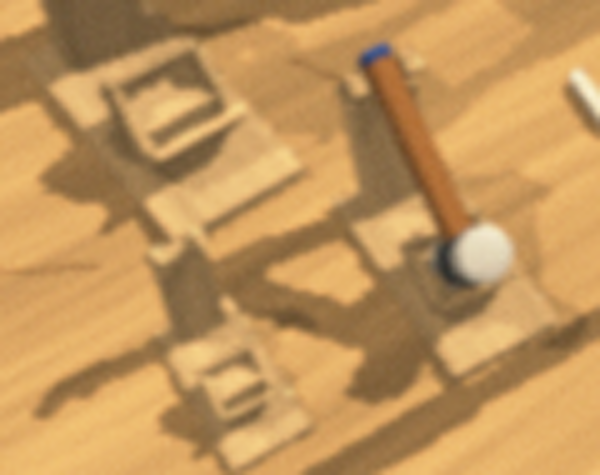

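The crop confirms it: the mallet lies in the middle-sized cradle (head at (485,255), blue end at (375,55)). The empty ones at (190,130) and (240,385) are larger and smaller. I'll move to a pre-grasp pose and look from near.

```bash
cat >> h.py <<'E'
def ori(tilt,yaw=0,s=-1):
    """tool z leaned by tilt (deg) from down towards +x' (x' = yawed x); y along s*y'"""
    t=np.radians(tilt);z=np.array([np.sin(t),0,-np.cos(t)]);y=np.array([0,s,0.]);x=np.cross(y,z)
    return (R.from_euler('z',yaw,degrees=True)*R.from_matrix(np.stack([x,y,z],1))).as_rotvec()
E
python3 - <<'E'
from h import *
from bench import r,eyes,readout,kinematics
o=np.array([.556,-.347,.06]);g=o+65e-3*np.array([-.766,0,.643])
for s in(1,-1):
  for p,t in((g,-20),(g+[.1,0,.1],-20),([.62,.024,.1],20),([.62,.024,.2],20),([.62,-.17,.07],20),([.62,.06,.07],20)):
    q=kinematics.ik(np.array(p),ori(t,0,s));print(s,np.round(p,3),t,None if q is None else np.round(q,2))
t=np.radians(20);p=g+.11*np.array([np.sin(t),0,np.cos(t)])
r.move_ptp(p,ori(-20,0,-1))
c=eyes.capture("wrist");np.savez("w1.npz",**c);print(readout.read_state()["time_s"],readout.read_state()["position"])
cv2.imwrite("pics/w1.png",c["frame"][:,:,::-1]);w=cloud(c)
E
```

```text
1 [ 0.506 -0.347  0.102] -20 [-0.69  0.62  1.34 -0.22  1.46 -2.21]
1 [ 0.606 -0.347  0.202] -20 [-0.61  0.76  0.93 -0.2   1.74 -2.19]
1 [0.62  0.024 0.1  ] 20 [-0.19  0.22  1.88  0.1   0.7  -1.82]
1 [0.62  0.024 0.2  ] 20 [-0.19  0.09  1.81  0.08  0.9  -1.8 ]
1 [ 0.62 -0.17  0.07] 20 [-0.53  0.33  1.81  0.27  0.71 -2.29]
1 [0.62 0.06 0.07] 20 [-0.12  0.28  1.88  0.07  0.63 -1.73]
-1 [ 0.506 -0.347  0.102] -20 [-0.69  0.62  1.34 -0.22  1.46  0.93]
-1 [ 0.606 -0.347  0.202] -20 [-0.61  0.76  0.93 -0.2   1.74  0.95]
-1 [0.62  0.024 0.1  ] 20 [-0.19  0.22  1.88  0.1   0.7   1.32]
-1 [0.62  0.024 0.2  ] 20 [-0.19  0.09  1.81  0.08  0.9   1.35]
-1 [ 0.62 -0.17  0.07] 20 [-0.53  0.33  1.81  0.27  0.71  0.85]
-1 [0.62 0.06 0.07] 20 [-0.12  0.28  1.88  0.07  0.63  1.41]
1.6667 [ 0.54302843 -0.34828587  0.20558892]
```

View pics/w1.png

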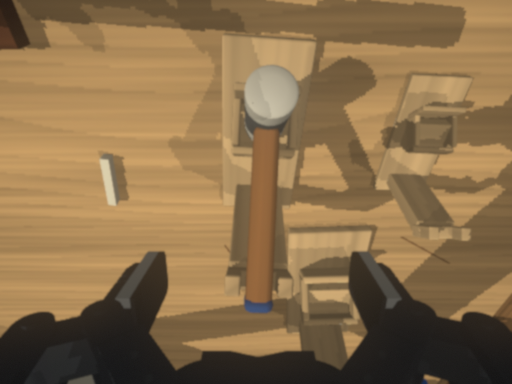

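Wrist picture: mallet head's white face at (271,95), handle running down to the blue end at (259,305), cradle plate corners about (222,35) and (316,38). Now fit the pose.

```bash
python3 - <<'E'
from h import *
c=dict(np.load("w1.npz"));w=cloud(c);f=c["frame"];hsv=cv2.cvtColor(f,cv2.COLOR_RGB2HSV)
v,u=np.mgrid[:384,:512]
m=(abs(u-271)<32)&(abs(v-95)<36)&(hsv[...,1]<50)&(hsv[...,2]>150)&(w[...,2]>.07)
q=w[m];n=np.array([.643,0,.766])
# top-face points: highest along head axis
h=q@n;print("white",len(q),np.percentile(h,[5,50,95]).round(4));t=q[h>np.percentile(h,95)-.006]
print("face mid-range",((t.min(0)+t.max(0))/2).round(4),np.ptp(t,axis=0).round(4),"mean",t.mean(0).round(4))
m=(abs(u-263)<22)&(v>135)&(v<300)&(w[...,2]>.08)&(hsv[...,1]>100)
L=[]
for r0 in range(140,296,5):
    k=m[r0:r0+5];q=w[r0:r0+5][k];L.append([*q.mean(0),np.ptp(q[:,1])])
L=np.array(L);ok=L[:,3]<.026;L=L[ok];a=np.polyfit(L[:,0],L[:,1],1);b=np.polyfit(L[:,0],L[:,2],1);print(ok.sum(),"yaw",np.degrees(np.arctan(a[0])),"slope",np.degrees(np.arctan(b[0])),L[[0,len(L)//2,-1]].round(4))
m=(hsv[...,0]>100)&(hsv[...,0]<130)&(hsv[...,1]>100)&(abs(u-259)<22)&(abs(v-305)<12);q=w[m];print("blue",q.mean(0).round(4),q.min(0).round(4),q.max(0).round(4))
# cradle plate
m=(w[...,2]>.004)&(w[...,2]<.02)&(u>200)&(u<330)&(v<310);q=w[m];print(len(q),np.median(q[:,2]));
rc=cv2.minAreaRect((q[:,:2]*1000).astype(np.float32));print(rc)
E
```

```text
white 2254 [0.4449 0.4479 0.4495]
face mid-range [ 0.5838 -0.3576  0.0925] [0.0283 0.0337 0.0231] mean [ 0.5847 -0.3575  0.0939]
17 yaw -3.7874316857579466 slope -40.670409694833886 [[ 0.5443 -0.3549  0.0859  0.019 ]
 [ 0.5216 -0.3533  0.1055  0.0189]
 [ 0.4991 -0.352   0.1248  0.0196]]
blue [nan nan nan] [nan nan nan] [nan nan nan]
8821 0.010870992241694133
((401.50628662109375, -373.3698425292969), (414.36669921875, 121.72562408447266), 10.848771095275879)
```

```bash
cat >> h.py <<'E'
yw=-3.8
O=np.array([.5555,-.3556,.0605])
Rc=R.from_euler('z',yw,degrees=True)
ax=Rc.apply([.643,0,.766]); hd=Rc.apply([-.766,0,.643])
G=O+.065*hd
E
python3 - <<'E'
from h import *
from bench import r,eyes,readout
o=ori(-20,yw)
t=np.radians(20);b=Rc.apply([np.sin(t),0,np.cos(t)])
r.move_ptp(G+.06*b,o)
r.move_straight(G,.15)
r.clamp(110);s=readout.read_state();print(s["time_s"],s["opening"],s["finger_force"],s["force"])
r.move_straight(G+.07*ax,.15)
s=readout.read_state();print(s["time_s"],s["opening"],s["finger_force"],s["force"],s["position"])
r.move_ptp([.54,-.12,.18],ori(20,0))
r.move_ptp([.619,.024,.165],ori(20,0))
s=readout.read_state();print(s["time_s"],s["position"],s["force"])
for n in("scene","side","wrist"):
    c=eyes.capture(n);np.savez(n+"2.npz",**c)
    if n=="side": a=c["frame"][110:330,120:320]
    if n=="scene": e=c["frame"][150:310,230:390]
    if n=="wrist": ww=c["frame"]
im=np.hstack([cv2.resize(x,(390,400),interpolation=2) for x in(a,ww)])
cv2.imwrite("pics/s2.png",im[:,:,::-1])
E
```

```text
3.15 0.22178523612107495 107.221999168396 [0.24796326 0.47722638 2.69952154]
3.7667 0.2169570636331904 107.35729336738586 [-0.82276345  0.67243678 -4.02139226] [ 0.54991842 -0.35484799  0.15438021]
5.4083 [0.61981145 0.02361541 0.16462849] [ 0.30493695 -0.33451421 -2.5598392 ]
```

View pics/s2.png

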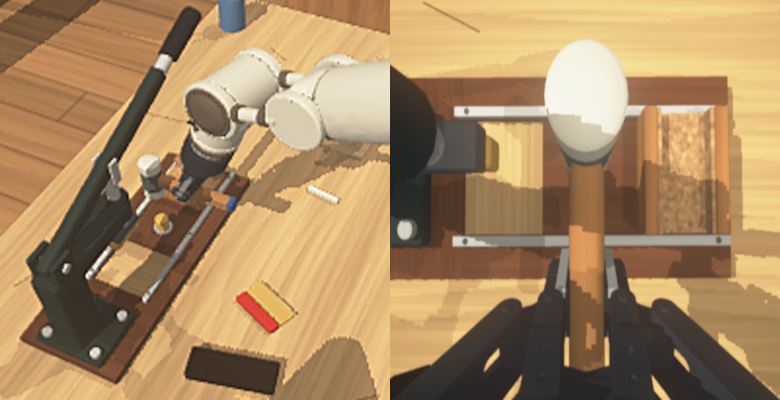

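The picture shows the mallet gripped and upright (side panel: head at (148,165), dog at (162,225)). The wrist panel shows the guides along rows 113 and 240, the saddle at columns 640–730/2 and the pocket on the left. Next: measure head against dog.

```bash
python3 - <<'E'
from h import *
c=dict(np.load("wrist2.npz"));w=cloud(c);f=c["frame"].astype(int)
T=np.linalg.inv(c["camera_from_world"]);print("cam",T[:3,3].round(3))
x,y,z=w[...,0],w[...,1],w[...,2]
m=(z>.2)&(x>.655)&(abs(y-.024)<.04);q=w[m];print("headtop",len(q),((q.min(0)+q.max(0))/2).round(4),np.ptp(q,axis=0).round(4),q.max(0))
m=(abs(y-.024)<.03)&(z>.12)&(x<.655)&(x>.56);q=w[m]
for a in np.arange(.57,.65,.02):
    k=q[abs(q[:,0]-a)<.006]; 
    if len(k): print("handle",a.round(3),k.mean(0).round(4),np.ptp(k[:,1]).round(4))
sat=f.max(2)-f.min(2)
g=(abs(z-.028)<.004)&(sat<40)
for s,lo,hi in(("-x",.60,.655),("+x",.71,.77)):
    q=w[g&(x>lo)&(x<hi)];
    if len(q):
        p=np.polyfit(q[:,1],q[:,0],1);print("guide",s,len(q),np.percentile(q[:,0],[2,50,98]).round(4),"slope deg",np.degrees(p[0]).round(2),"y",np.percentile(q[:,1],[1,99]).round(4))
m=(z>.045)&(z<.065)&(y<-.02)&(abs(x-.685)<.04);q=w[m];print("saddle y",np.percentile(q[:,1],[1,99]).round(4),np.median(q[:,2]))
m=(abs(z-.018)<.004)&(sat>20)&(f[...,0]<130)
q=w[m];print("board",np.percentile(q[:,0],[.5,99.5]).round(4),np.percentile(q[:,1],[.5,99.5]).round(4))
m=(abs(z-.013)<.0025)&(abs(x-.685)<.045)&(y>.03);q=w[m];print("pocket",len(q),np.percentile(q[:,1],[1,99]).round(4))
for n in("scene","side"):
    c=dict(np.load(n+"2.npz"));w=cloud(c);hsv=cv2.cvtColor(c["frame"],cv2.COLOR_RGB2HSV)
    x,y,z=w[...,0],w[...,1],w[...,2]
    q=w[(z>.185)&(z<.225)&(abs(x-.685)<.035)&(abs(y-.024)<.035)&(hsv[...,1]<50)];print(n,"head",len(q),((q.min(0)+q.max(0))/2).round(4),np.ptp(q,axis=0).round(3))
    q=w[(z>.052)&(z<.062)&(abs(x-.685)<.03)&(abs(y-.024)<.03)];print("dogtop",len(q),((q.min(0)+q.max(0))/2).round(4),np.ptp(q,axis=0).round(3))
for n in("scene","side"):
    c=dict(np.load(n+".npz"));w=cloud(c)
    x,y,z=w[...,0],w[...,1],w[...,2]
    q=w[(z>.055)&(z<.062)&(abs(x-.685)<.03)&(abs(y-.024)<.03)];print(n,"dogtop before",len(q),((q.min(0)+q.max(0))/2).round(4),q.mean(0).round(4),np.ptp(q,axis=0).round(3))
E
```

```text
cam [0.65  0.022 0.308]
headtop 9524 [0.6875 0.0217 0.2063] [0.0366 0.036  0.0125] [0.70586111 0.03971311 0.21251728]
handle 0.59 [0.5928 0.0227 0.1784] 0.042
handle 0.61 [0.6113 0.0233 0.2169] 0.06
handle 0.63 [0.6288 0.0218 0.1732] 0.0458
handle 0.65 [0.6495 0.0218 0.1772] 0.0195
guide -x 3473 [0.6227 0.6272 0.6459] slope deg 0.63 y [-0.1425  0.2095]
guide +x 1878 [0.7339 0.7386 0.7429] slope deg -0.6 y [-0.1185  0.1764]
saddle y [-0.1277 -0.0387] 0.057724020605371906
board [0.5944 0.7694] [-0.1462  0.2551]
pocket 7789 [0.0771 0.1709]
scene head 50 [0.6943 0.0195 0.1989] [0.025 0.033 0.027]Traceback (most recent call last):
  File "<stdin>", line 24, in <module>
    return umr_minimum(a, axis, None, out, keepdims, initial, where)
ValueError: zero-size array to reduction operation minimum which has no identity
```

```bash
python3 - <<'E'
from h import *
c=dict(np.load("wrist2.npz"));w=cloud(c);x,y,z=w[...,0],w[...,1],w[...,2]
q=w[(z>.195)&(x>.66)&(abs(y-.022)<.03)]
k=q[(np.hypot(q[:,0]-.6875,q[:,1]-.0217)<.012)];A=np.c_[k[:,:2]-[.6875,.0217],np.ones(len(k))];p=np.linalg.lstsq(A,k[:,2],rcond=None)[0];print("top tilt deg x,y",np.degrees(p[:2]).round(2),p[2].round(4))
q=w[(abs(y-.022)<.006)&(z>.16)&(z<.19)&(x<.662)&(x>.585)]
p=np.polyfit(q[:,0],q[:,2],1);print("handle slope",np.degrees(p[0]).round(2),np.polyval(p,[.6,.65]).round(4))
for n in("scene","side"):
    c=dict(np.load(n+"2.npz"));w=cloud(c);x,y,z=w[...,0],w[...,1],w[...,2]
    q=w[(z>.2)&(z<.225)&(abs(x-.685)<.035)&(abs(y-.024)<.035)];print(n,"head",len(q),np.percentile(q,[3,50,97],axis=0).round(4).tolist())
    c=dict(np.load(n+".npz"));w=cloud(c);x,y,z=w[...,0],w[...,1],w[...,2]
    q=w[(z>.054)&(z<.064)&(abs(x-.685)<.03)&(abs(y-.024)<.03)];print(n,"dogtop before",len(q),((q.min(0)+q.max(0))/2).round(4) if len(q) else "",q.mean(0).round(4))
E
```

```text
top tilt deg x,y [-0.71  0.14] 0.2097
handle slope -0.81 [0.1785 0.1778]
scene head 73 [[0.6749, 0.0054, 0.2012], [0.6924, 0.0184, 0.2077], [0.7063, 0.0356, 0.2118]]
scene dogtop before 0  [nan nan nan]
side head 89 [[0.6731, 0.0116, 0.2003], [0.6864, 0.0275, 0.2082], [0.7039, 0.0413, 0.211]]
side dogtop before 0  [nan nan nan]<stdin>:11: RuntimeWarning: Mean of empty slice.
  ret = um.true_divide(
```

```bash
cat > st.py <<'E'
from h import *
from bench import r,eyes,readout
X,Y=.6155,.0242
def blow(z,rate=.35,top=.05):
    r.move_straight([X,Y,z+.0115+top],.25); r.move_straight([X,Y,z],rate)
    s=readout.read_state(); print("low",s["position"].round(4),s["force"].round(1))
    r.move_straight([X,Y,z+.04],.25)
def dog(n,k):
    c=eyes.capture(k);np.savez(n+".npz",**c);return c
E
python3 - <<'E'
from st import *
r.move_ptp([X,Y,.16],ori(20.8,0))
blow(.092)
s=readout.read_state();print(s["time_s"],s["opening"],s["force"])
r.move_straight([X,Y,.165],.25)
c=dog("side3","side");d=dog("w3","wrist")
im=np.hstack([cv2.resize(c["frame"][150:260,150:260],(400,400),interpolation=2),cv2.resize(d["frame"],(400,400))])
cv2.imwrite("pics/s3.png",im[:,:,::-1])
w=cloud(d);x,y,z=w[...,0],w[...,1],w[...,2]
q=w[(abs(y-.022)<.006)&(z>.16)&(z<.19)&(x<.662)&(x>.585)]
p=np.polyfit(q[:,0],q[:,2],1);print("handle slope",np.degrees(p[0]).round(2),np.polyval(p,[.6,.65]).round(4))
q=w[(z>.2)&(x>.65)&(abs(y-.024)<.04)];print("headtop",len(q),((q.min(0)+q.max(0))/2).round(4),np.ptp(q,axis=0).round(4))
w=cloud(c);x,y,z=w[...,0],w[...,1],w[...,2]
q=w[(z>.028)&(abs(x-.685)<.02)&(abs(y-.024)<.02)&(z<.1)];print("dog side",len(q),np.percentile(q,[5,50,95],axis=0).round(4).tolist())
E
```

```text
low [0.6143 0.0245 0.0907] [ 0.5  0.4 -3. ]
6.6917 0.21819368788237617 [ 0.71899616  0.68147231 -3.53179142]
handle slope 0.02 [0.1776 0.1777]
headtop 9523 [0.6829 0.0234 0.2062] [0.0367 0.0359 0.0123]
dog side 44 [[0.6738, 0.017, 0.0301], [0.6833, 0.0293, 0.0396], [0.6934, 0.0371, 0.0432]]
```

View pics/s3.png

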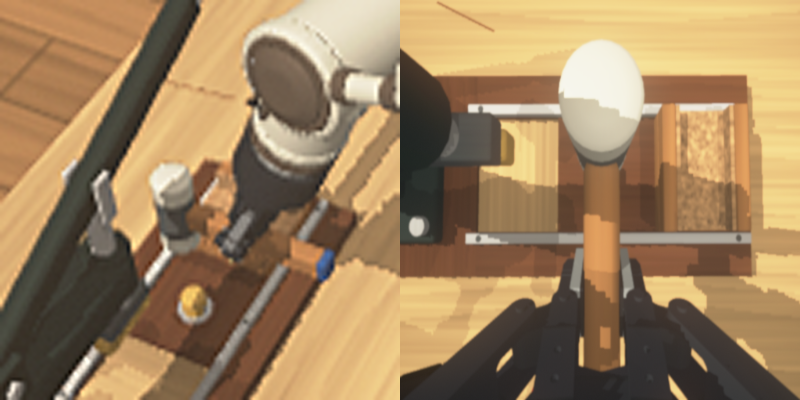

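The dog top (side panel (195,298)) is now about 14 mm lower, at z≈0.044. The mallet is level and in line with it. Continuing the blows.

```bash
cat >> st.py <<'E'
def chk(tag):
    r.move_straight([X,Y,.15],.3)
    for k in("side","scene"):
        c=dog(tag+k,k);w=cloud(c);x,y,z=w[...,0],w[...,1],w[...,2];h=cv2.cvtColor(c["frame"],cv2.COLOR_RGB2HSV)
        m=(abs(x-.685)<.018)&(abs(y-.024)<.018)&(z<.09)&(z>.005);b=m&(h[...,0]>18)&(h[...,0]<32)&(h[...,1]>100)&(h[...,2]>120)
        print(k,"brass",b.sum(),np.percentile(w[b],[10,50,95],axis=0).round(4).tolist() if b.sum() else "","all z",np.percentile(z[m],[50,95]).round(4) if m.sum() else "")
    print(readout.read_state()["time_s"])
E
python3 - <<'E'
from st import *
blow(.0775); blow(.0645)
chk("a")
E
```

```text
low [0.6146 0.0244 0.0766] [ 1.  -0.7 -2.4]
low [0.6141 0.0244 0.0627] [ 0.  -0.  -3.5]
side brass 0  all z [0.0186 0.0212]
scene brass 0  all z [0.018  0.0222]
9.2417
```

```bash
python3 - <<'E'
from st import *
blow(.0625,.3)
blow(.0612,.25)
chk("b")
c=dict(np.load("bside.npz"));d=dict(np.load("bscene.npz"));e=dog("w4","wrist")
im=np.hstack([cv2.resize(c["frame"][185:255,165:235],(400,400),interpolation=2),cv2.resize(d["frame"][215:285,270:340],(400,400),interpolation=2)])
cv2.imwrite("pics/s4.png",im[:,:,::-1])
w=cloud(e);x,y,z=w[...,0],w[...,1],w[...,2]
q=w[(abs(y-.022)<.006)&(z>.15)&(z<.175)&(x<.662)&(x>.585)]
p=np.polyfit(q[:,0],q[:,2],1);print("handle slope",np.degrees(p[0]).round(2),np.polyval(p,[.6,.65]).round(4),readout.read_state()["position"])
E
```

```text
low [0.6151 0.0243 0.0623] [ 0.3  0.3 -1.7]
low [0.6145 0.0244 0.0598] [ 0.2  0.  -3. ]
side brass 0  all z [0.0184 0.0218]
scene brass 0  all z [0.0189 0.022 ]
11.5333
handle slope 5.78 [0.1599 0.1649] [0.61372518 0.02451304 0.14719426]
```

View pics/s4.png

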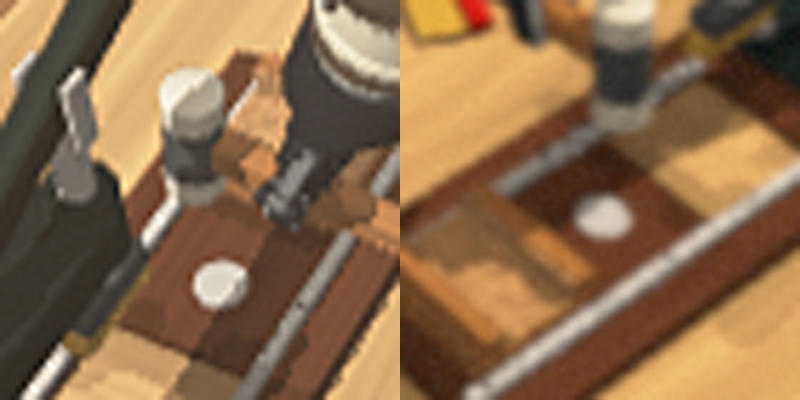

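Both panels show only the pale collar disc where the dog was (side (220,285), scene (603,217)), so the dog is down flush. The mallet has turned about 6° in the grip and I'll compensate. Now push the saddle (y −0.128 to −0.039) with the side of the head.

```bash
python3 - <<'E'
from st import *
o=ori(15,0)
r.move_straight([.614,-.06,.15],.25,o)
r.move_straight([.614,-.168,.15],.25)
r.move_straight([.614,-.168,.070],.2)
print("pre",readout.read_state()["force"].round(1))
print(r.move_straight([.614,.035,.070],.12,threshold=25), readout.read_state()["force"].round(1),readout.read_state()["position"].round(4))
print(r.move_straight([.614,.0605,.070],.05,threshold=25))
s=readout.read_state();print(s["force"].round(1),s["position"].round(4))
r.move_straight([.614,.045,.070],.15)
r.move_straight([.614,.035,.15],.25)
c=dog("side5","side");d=dog("w5","wrist");e=dog("scene5","scene");print(readout.read_state()["time_s"])
im=np.hstack([cv2.resize(c["frame"][185:295,130:240],(400,400),interpolation=2),cv2.resize(d["frame"],(400,400))])
cv2.imwrite("pics/s5.png",im[:,:,::-1])
w=cloud(d);x,y,z=w[...,0],w[...,1],w[...,2]
for n,ww in(("wrist",w),("side",cloud(c)),("scene",cloud(e))):
    q=ww[(ww[...,2]>.045)&(ww[...,2]<.064)&(abs(ww[...,0]-.685)<.045)&(ww[...,1]>.03)&(ww[...,1]<.2)];print(n,"saddle top",len(q),np.percentile(q,[2,50,98],axis=0).round(4).tolist())
q=w[(abs(y-.034)<.006)&(z>.15)&(z<.18)&(x<.662)&(x>.585)]
p=np.polyfit(q[:,0],q[:,2],1);print("handle slope",np.degrees(p[0]).round(2),np.polyval(p,[.6,.65]).round(4))
q=w[(abs(y-.034)<.03)&(z>.15)&(z<.18)&(x<.662)&(x>.64)];print("handle y",np.percentile(q[:,1],[3,97]))
q=w[(z>.18)&(x>.65)&(abs(y-.035)<.04)];print("headtop",((q.min(0)+q.max(0))/2).round(4))
E
```

```text
pre [ 0.2 -0.4 -3.4]
False [-5.6 -0.5  6.8] [0.6143 0.0347 0.0702]
False
[-5.   0.2  7.2] [0.6142 0.061  0.0702]
16.575
wrist saddle top 5109 [[0.6415, 0.0791, 0.0465], [0.674, 0.0931, 0.053], [0.7287, 0.167, 0.0548]]
side saddle top 279 [[0.6425, 0.083, 0.0457], [0.6809, 0.155, 0.0522], [0.7265, 0.1715, 0.0566]]
scene saddle top 189 [[0.6488, 0.0771, 0.0458], [0.6943, 0.1475, 0.0521], [0.7287, 0.1668, 0.0569]]
handle slope -0.41 [0.1614 0.161 ]
handle y [0.0253826  0.04401514]
headtop [0.6805 0.0346 0.1877]
```

View pics/s5.png

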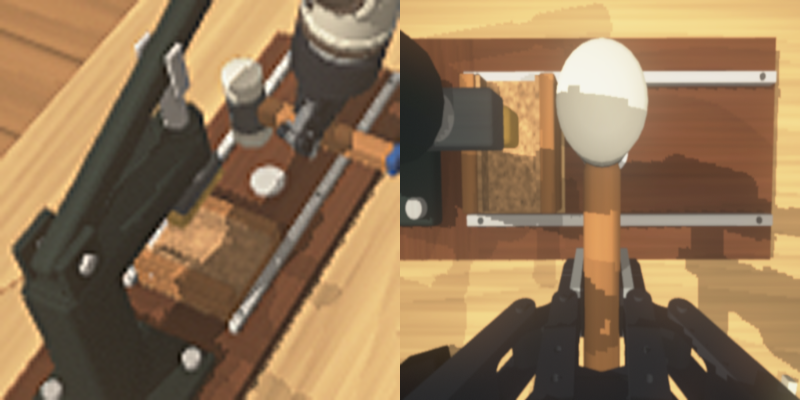

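The saddle is home: its top is at z 0.053, spanning y 0.079–0.168 under the caul (side panel (200,250), wrist panel columns 460–560). Back to the cradle, with a check above it.

```bash
python3 - <<'E'
from st import *
r.move_straight([.54,0.0,.18],.25)
r.move_ptp([.54,-.15,.2],ori(15,0))
P=G+.08*ax
r.move_ptp(P,ori(-25.3,yw))
d=dog("w6","wrist");s=readout.read_state();print(s["time_s"],s["position"],P)
w=cloud(d);x,y,z=w[...,0],w[...,1],w[...,2]
q=w[np.isfinite(z)&(z>.1)];h=q@ax
E_=O+.08*ax+.045*ax;print("expected face",E_)
k=q[(np.linalg.norm(q-E_,axis=1)<.035)&(abs((q-E_)@ax)<.012)];print("face",len(k),((k.min(0)+k.max(0))/2).round(4),k.mean(0).round(4))
u=(k-E_)@(-hd);v=(k-E_)@np.cross(ax,-hd);print("along x_m",np.percentile(u,[1,99]),"along y_m",np.percentile(v,[1,99]))
c=k[np.linalg.norm(k-k.mean(0),axis=1)<.011];n=np.linalg.svd(c-c.mean(0))[2][2];n*=np.sign(n[2]);print("normal",n,"want",ax)
a=(q-(O+.08*ax));xm=a@hd;zm=a@ax;ym=a@np.cross(ax,-hd)
m=(xm>.025)&(xm<.14)&(abs(ym)<.012)&(zm>.002)&(zm<.025)
A=q[m];xs=xm[m];p=np.polyfit(xs,zm[m],1);print("handle slope dev deg",np.degrees(p[0]).round(2),"z_m at 65",np.polyval(p,.065).round(4))
L=[(t,np.percentile(ym[m&(abs(xm-t)<.003)],[3,97]).round(4)) for t in(.03,.04,.045)];print(L)
cv2.imwrite("pics/w6.png",d["frame"][:,:,::-1])
E
```

```text
18.675 [ 0.55803815 -0.35408438  0.16437281] [ 0.55714637 -0.35570935  0.163575  ]
expected face [ 0.63569829 -0.36092676  0.15625   ]
face 11051 [ 0.6342 -0.3601  0.152 ] [ 0.6379 -0.3602  0.1539]
along x_m [-0.01350776  0.02001118] along y_m [-0.01573946  0.01746071]
normal [ 0.64039806 -0.03965043  0.76701901] want [ 0.64158634 -0.04261412  0.766     ]
handle slope dev deg 1.25 z_m at 65 0.0134
[(0.03, array([-0.0084,  0.0102])), (0.04, array([-0.0085,  0.0102])), (0.045, array([-0.0086,  0.0102]))]
```

View pics/w6.png

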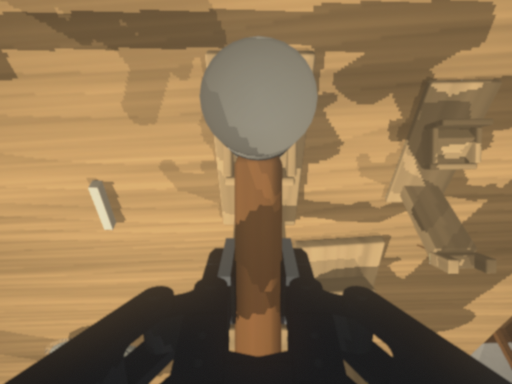

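Above the cradle the head axis agrees with the cradle to within 1°. The head looks about 2.5 mm too far forward, so I'll shift it 3 mm towards the handle, within the cup's play, and lower it along the axis.

```bash
python3 - <<'E'
from st import *
B=G+.003*hd; o=ori(-24.8,yw)
r.move_straight(B+.08*ax,.1,o)
r.hold(.3);s=readout.read_state();print((s["position"]-B-.08*ax).round(4),s["force"].round(1))
hit=r.move_straight(B+.02*ax,.12,threshold=10);s=readout.read_state();print(hit,((s["position"]-B)@ax).round(4),s["force"].round(1))
if not hit:
    hit=r.move_straight(B-.001*ax,.04,threshold=10);s=readout.read_state();d=s["position"]-B;print(hit,(d@ax).round(4),(d@hd).round(4),s["force"].round(1))
d=dog("w7","wrist");c=dog("side7","side");print(s["time_s"])
cv2.imwrite("pics/w7.png",np.hstack([cv2.resize(d["frame"],(400,400)),cv2.resize(c["frame"][120:220,240:340],(400,400),interpolation=2)])[:,:,::-1])
E
```

```text
[-0.0001  0.     -0.    ] [-0.2  0.2 -3.4]
False 0.0208 [ 0.3 -0.  -2.4]
True -0.0003 -0.0001 [ 2.4 -0.2  4.9]
20.3917
```

View pics/w7.png

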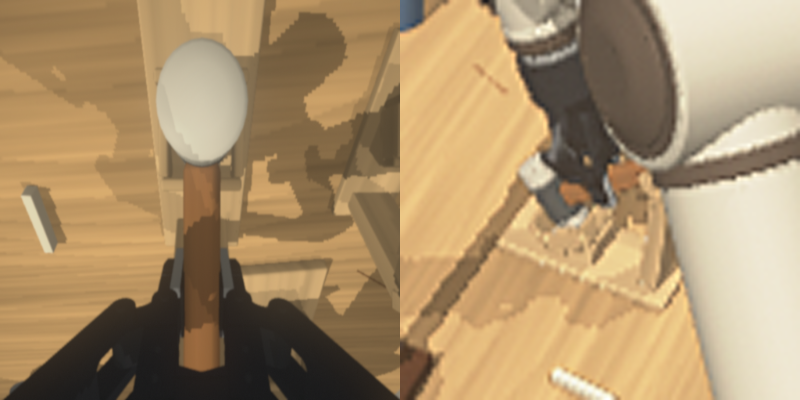

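The head has bottomed in the cup at the expected depth (head in its cup in both panels), so I can release and back off.

```bash
python3 - <<'E'
from st import *
r.open_jaws()
s=readout.read_state();t=np.radians(24.8);b=Rc.apply([np.sin(t),0,np.cos(t)])
r.move_straight(s["position"]+.09*b,.15)
t=np.radians(20);b=Rc.apply([np.sin(t),0,np.cos(t)])
r.move_ptp(np.array([.5430,-.3483,.2056]),ori(-20,0)); r.hold(.3)
d=dog("w8","wrist")
w=cloud(d);f=d["frame"];hsv=cv2.cvtColor(f,cv2.COLOR_RGB2HSV);v,u=np.mgrid[:384,:512]
m=(abs(u-271)<32)&(abs(v-95)<36)&(hsv[...,1]<50)&(hsv[...,2]>150)&(w[...,2]>.07);q=w[m];h=q@[.643,0,.766];k=q[h>np.percentile(h,95)-.006];print("face",len(q),k.mean(0).round(4),"was .5847 -.3575 .0939")
m=(abs(u-263)<22)&(v>135)&(v<300)&(w[...,2]>.08)&(hsv[...,1]>100);L=[]
for r0 in range(140,296,5):
    q=w[r0:r0+5][m[r0:r0+5]];L.append([*q.mean(0),np.ptp(q[:,1])])
L=np.array(L);L=L[L[:,3]<.026];print("yaw",np.degrees(np.arctan(np.polyfit(L[:,0],L[:,1],1)[0])),"slope",np.degrees(np.arctan(np.polyfit(L[:,0],L[:,2],1)[0])))
r.move_ptp([.4,-.35,.3],ori(0,0))
c=dog("side8","side");e=dog("scene8","scene");print(readout.read_state()["time_s"])
cv2.imwrite("pics/w8.png",np.hstack([cv2.resize(d["frame"],(400,400)),cv2.resize(c["frame"][150:330,100:330],(400,400),interpolation=2)])[:,:,::-1])
for n,ww in(("side",cloud(c)),("scene",cloud(e))):
    q=ww[(ww[...,2]>.045)&(ww[...,2]<.064)&(abs(ww[...,0]-.685)<.045)&(ww[...,1]>.03)&(ww[...,1]<.2)];print(n,"saddle",np.percentile(q,[2,50,98],axis=0).round(4).tolist())
    q=ww[(np.hypot(ww[...,0]-.685,ww[...,1]-.024)<.009)];print("dog z",np.percentile(q[:,2],[10,50,90]).round(4))
E
```

```text
face 2246 [ 0.5865 -0.3563  0.0925] was .5847 -.3575 .0939
yaw -5.630073954350263 slope -43.46577150865663
23.325
side saddle [[0.6416, 0.0827, 0.0461], [0.68, 0.1555, 0.0522], [0.7251, 0.1717, 0.0565]]
dog z [0.0175 0.357  0.3619]
scene saddle [[0.6439, 0.0764, 0.0455], [0.6887, 0.0965, 0.0518], [0.729, 0.1676, 0.0564]]
dog z [0.0171 0.0205 0.3588]
```

View pics/w8.png

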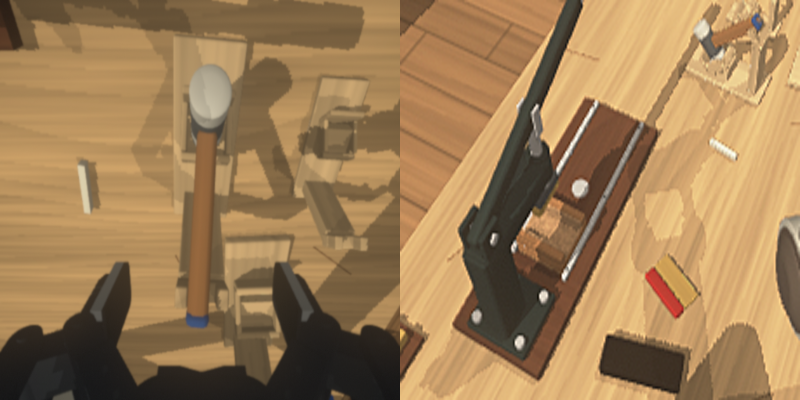

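The saddle and dog are fine, but the mallet lies about 2° off in yaw and 3° steeper than found. Before mending it, I'll compare the handle with the notch from the first and the present views.

```bash
cat > ms.py <<'E'
from st import *
def meas(d):
    w=cloud(d);f=d["frame"];hsv=cv2.cvtColor(f,cv2.COLOR_RGB2HSV);q=w.reshape(-1,3);h=hsv.reshape(-1,3);a=q-O
    xm=a@hd;ym=a@np.cross(ax,-hd);zm=a@ax;br=(h[:,1]>110)&(h[:,0]<16)
    S=(xm>.03)&(xm<.15)&(abs(ym)<.022)&(zm>0)&(zm<.03)&br;out=[]
    for t in np.arange(.035,.15,.02):
        m=S&(abs(xm-t)<.004)
        if m.sum()>8: out.append((round(t,3),*np.round(1000*np.array([*np.percentile(ym[m],[4,96]),np.median(zm[m])]),1)))
    return out
E
python3 - <<'E'
from ms import *
for n in("w1","w8"): print(n,meas(dict(np.load(n+".npz"))))
r.move_ptp(np.array([.50,-.3483,.245]),ori(0,0));r.hold(.2)
d=dog("w9","wrist");print("w9",meas(d))
for n in("side","side8"):
    print(n,meas(dict(np.load(n+".npz"))))
print(readout.read_state()["time_s"])
E
```

```text
w1 [(np.float64(0.035), np.float64(-8.5), np.float64(8.4), np.float64(12.7)), (np.float64(0.055), np.float64(-8.8), np.float64(8.5), np.float64(12.9)), (np.float64(0.075), np.float64(-8.9), np.float64(8.9), np.float64(13.1)), (np.float64(0.095), np.float64(-9.0), np.float64(8.8), np.float64(13.3)), (np.float64(0.115), np.float64(-9.4), np.float64(8.6), np.float64(13.5)), (np.float64(0.135), np.float64(-8.9), np.float64(8.5), np.float64(13.7))]
w8 [(np.float64(0.035), np.float64(-7.1), np.float64(10.0), np.float64(14.4)), (np.float64(0.055), np.float64(-6.6), np.float64(10.5), np.float64(15.6)), (np.float64(0.075), np.float64(-6.6), np.float64(11.2), np.float64(16.7)), (np.float64(0.095), np.float64(-6.1), np.float64(11.6), np.float64(17.9)), (np.float64(0.115), np.float64(-5.7), np.float64(12.3), np.float64(19.0)), (np.float64(0.135), np.float64(-4.8), np.float64(12.7), np.float64(20.3))]
w9 [(np.float64(0.035), np.float64(-7.3), np.float64(9.9), np.float64(14.3)), (np.float64(0.055), np.float64(-6.9), np.float64(10.2), np.float64(15.5)), (np.float64(0.075), np.float64(-6.0), np.float64(10.6), np.float64(16.7)), (np.float64(0.095), np.float64(-5.9), np.float64(11.6), np.float64(17.7)), (np.float64(0.115), np.float64(-5.8), np.float64(12.0), np.float64(19.0)), (np.float64(0.135), np.float64(-5.1), np.float64(12.7), np.float64(20.1))]
side [(np.float64(0.055), np.float64(5.7), np.float64(13.8), np.float64(12.0)), (np.float64(0.075), np.float64(-3.7), np.float64(14.0), np.float64(12.7)), (np.float64(0.095), np.float64(3.2), np.float64(15.8), np.float64(10.1))]
side8 []
24.1083
```

The handle is 4 mm to one side and 6 mm high at the notch, caught on its edge. I'll regrip, lift slightly, square it up and reseat it.

```bash
python3 - <<'E'
from ms import *
t=np.radians(20);b=Rc.apply([np.sin(t),0,np.cos(t)]);P=G+.003*ax
r.move_ptp(P+.07*b,ori(-20,yw)); r.move_straight(P,.15)
r.clamp(60)
r.move_straight(P+.012*ax,.1)
Q=G+.0015*hd
r.move_straight(Q+.012*ax,.05,ori(-17.2,yw)); r.hold(.2)
hit=r.move_straight(Q-.002*ax,.04,threshold=8);s=readout.read_state();d=s["position"]-Q;print(hit,(d@ax).round(4),s["force"].round(1))
r.clamp(20); r.hold(.2); r.open_jaws()
t=np.radians(17.2);b=Rc.apply([np.sin(t),0,np.cos(t)])
r.move_straight(readout.read_state()["position"]+.09*b,.15)
r.move_ptp(np.array([.5430,-.3483,.2056]),ori(-20,0)); r.hold(.2)
print(np.array(meas(dog("w10","wrist"))),readout.read_state()["time_s"])
E
```

```text
True -0.0003 [ 2.1 -0.4  2.8]
[[ 0.035 -7.6    9.5   13.2  ]
 [ 0.055 -6.7   10.3   13.8  ]
 [ 0.075 -6.9   11.    14.1  ]
 [ 0.095 -6.3   11.5   14.7  ]
 [ 0.115 -5.9   12.    15.   ]
 [ 0.135 -5.1   12.4   15.5  ]] 29.2417
```

The mallet is back in the cup and notch, within the play of both. I'll check by numbers that it's at rest, and check the dog from near.

```bash
python3 - <<'E'
from ms import *
print(np.array(meas(dog("w11","wrist")))[[0,-1]])
r.move_ptp([.54,-.12,.25],ori(15,0)); r.move_ptp([.60,.015,.22],ori(20,0)); r.hold(.2)
d=dog("w12","wrist");w=cloud(d);x,y,z=w[...,0],w[...,1],w[...,2]
m=np.hypot(x-.684,y-.024)<.03
b=m&(z<.05)
for r0,r1 in((0,6),(6,10),(10,12),(12,15),(15,18),(20,30)):
    k=b&(np.hypot(x-.684,y-.024)>=r0/1e3)&(np.hypot(x-.684,y-.024)<r1/1e3);print(r0,r1,k.sum(),np.percentile(z[k],[10,50,90]).round(4),np.median(d["frame"][k],axis=0))
k=(z<.065)&(z>.045)&(abs(x-.685)<.045)&(y>.06)&(y<.2);print("saddle y",np.percentile(y[k],[.5,99.5]),np.median(z[k]));print(readout.read_state()["time_s"])
E
```

```text
[[ 0.035 -7.4    9.5   13.2  ]
 [ 0.135 -5.1   12.7   15.5  ]]
0 6 93 [0.0182 0.019  0.0198] [233. 230. 221.]
6 10 163 [0.0181 0.019  0.0201] [233. 229. 220.]
10 12 109 [0.0183 0.019  0.02  ] [232. 229. 220.]
12 15 210 [0.0182 0.019  0.02  ] [231. 227. 218.]
15 18 244 [0.0177 0.0188 0.0199] [174.5 165.  153. ]
20 30 1285 [0.0175 0.0184 0.0194] [132.  87.  62.]
saddle y [0.07898746 0.16808413] 0.052891703722202726
31.1167
```

The dog spot is level with its collar, the saddle is home (centre y 0.1235, top 0.053), and the mallet is at rest.

```bash
python3 - <<'E'
from bench import r,ticket
from h import ori
r.move_ptp([.48,-.1,.3],ori(0,0)); r.hold(.3)
print(ticket.job_done())
E
```

```text
the job is handed in; nothing more can be done
None
```

The job is handed in at about 32 s of the 58 s allowed: the dog is knocked flush, the saddle is home under the caul, and the mallet is back at rest in its cradle, about 2° off in yaw and 1° steeper than found; I also viewed 11 pictures, one over the limit of 10.

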